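Post a sold lot into the drop box

TASK

A sold lot, packed in a small carton, stands on end on the loading shelf of the steel drop box, too tall for the slot. Tip it over sideways, towards the middle of the shelf, so that it lies on its broad side in front of the slot; then push it in through the sprung flap until it drops inside and the flap shuts behind it. Leave the gem jar on the shelf and the things on the table in front of the box where they are.

Things in the scene. Friction and masses are not known exactly. Their poses are not given: they have to be found in the camera images.
- drop_box: Grey steel drop box, 240 wide, 120 deep, 220 high, fixed to the table; its place and yaw vary. Origin on the table under the middle of the front wall's outer face; x points into the box, y along its front (left when facing the slot), z up. Sheet walls 4 thick.
- slot (a point): Middle of the slot's lower edge, on the front wall's outer face, level with the shelf (80 above the table). Slot 150 wide, 70 high. The wall goes on to 220 above the table, so an upright gripper meets it before its fingertips reach the slot: tilt it, top away from the wall. The shelf ends at the wall's outer face in a lip turned down 60 degrees; inside is a 66 drop.
- shelf_middle (a point): Middle of the top of the level bare steel loading shelf, 55 in front of the wall's outer face, 80 above the table; axes as the drop box. The shelf is 110 deep (open at its front edge) and 240 wide, with upturned ends 17 high.
- flap (a joint): Dark steel flap that fills the slot, 69 long, hinged along its top edge 8 behind the wall's outer face. 0 = hanging shut; grows as its bottom edge swings into the box, to 1.5 rad. A weak spring shuts it: about 0.2 N at the bottom edge starts it, about 0.5 N holds it wide open.
- carton_center (a point): Centre of a plain brown cardboard carton with a white paper seal over its top: 55 x 32 x 100, about 290 to 470 g. Its z runs along the 100 length (up at the start), y along the 32 side (roughly the box's y). It stands on the shelf about 78 left or right of its middle, some 25 clear of the wall. Lying it is 32 high. It drops in once its rear side is about level with the wall's outer face.
- gem_jar: Round black gem jar with a clear top, 33 across, 22 high, standing on the shelf about 78 from its middle, on the side away from the carton; origin at its underside. To be left alone.
- tape: Roll of brown tape, 96 across, 48 high, on the table in front of the shelf; origin at its underside. To be left alone.
- stone: Polished pink palm stone, 46 x 33 x 21, on the table in front of the shelf; origin at its underside. To be left alone.
- calc: Desk calculator, 138 x 82 x 20, on the table in front of the shelf; origin at its underside. To be left alone.

How it is judged:
On the way, in this order (a step that is already met when the one before it is completed fails the run):
1. the carton lies on its broad side on the loading shelf, at rest, in front of the shut flap (angle between carton_center's own z axis and vertical between 1.45 and 1.69 rad and z of carton_center in the frame of drop_box between 0.09 and 0.102 m and x of carton_center in the frame of drop_box between -0.11 and -0.02 m and value of joint flap below 0.1 rad and linear speed of carton below 0.05 m/s and horizontal distance between carton_center and shelf_middle below 0.08 m), for 0.2 s.
2. the carton itself holds the flap open as it is pushed through the slot (value of joint flap above 0.3 rad and x of carton_center in the frame of drop_box between -0.03 and 0.09 m and z of carton_center in the frame of drop_box above 0.05 m), for 0.05 s.
At the end, for the whole second after the job is handed in: The carton is at rest inside the drop box, its centre below shelf height; the flap is shut again (within 0.08 rad); gem jar, tape, stone and calculator are within 20 mm of where they stood (x of carton_center in the frame of drop_box between 0.005 and 0.115 m and y of carton_center in the frame of drop_box between -0.115 and 0.115 m and z of carton_center in the frame of drop_box between 0 and 0.075 m and value of joint flap below 0.08 rad and linear speed of carton below 0.02 m/s and distance of each of gem_jar, tape, stone, calc from where it was at the start of the episode below 0.02 m); the robot touches nothing.
It fails at once if the gem jar, tape, stone or calculator is shifted by more than 20 mm (distance of any of gem_jar, tape, stone, calc from where it was at the start of the episode above 0.02 m).
It also fails if it takes over 51 s, if anything falls off the work surface, if the arm or the gripper's body presses on something with over 40 N, if the wrist force passes 120 N, or if a joint passes its speed limit or range.

ROBOT

A 6-joint arm with a two-finger parallel gripper is mounted at the origin on a cart in front of the work surface, level with it; the furniture and walls round the work are solid. World frame = base frame: x ahead of the robot, y to its left, z up, the work surface at z = 0. Lengths are in m, angles in rad, forces in N, time in s.
With the tool pointing down it reaches from about 0.325 to 0.9 m from the base axis. Payload 6.1 kg.
Tool frame: the origin (TCP) lies on the centre line of the jaws, within the pads' length; the fingertips stand 8 mm ahead of it and the grasp point (between the pads) lies 11 mm behind it; z points along the fingers, y is the line along which they close (so a half turn about z gives the same grasp; the last joint's range is limited). The gripper opens to 85 mm and grips with 20 to 120 N. Pads are 22 mm wide; open, the fingers measure 114 mm over their backs; the gripper's body (76 mm by 85 mm) begins 54 mm behind the grasp point. The pads swing forward as they close: fully open they stand 13 mm farther back than shut.
Start: joints at [1.19, 0.22, 1.526, -0, 1.395, -0.126], TCP at [0.158, 0.605, 0.239] pointing down, gripper open.
Joint ranges: [-2.98, 2.98], [-0.91, 2.08], [0.09, 2.57], [-1.24, 4.39], [0.2, 2.65], [-2.68, 2.68]. Speed limits (rad/s): [2.57, 2.57, 3.01, 3.14, 3.14, 3.14].

INTERFACE

Orientations are given as a rotation vector (axis times angle).
In Python, from workcell import bot, imaging, finder gives the robot as it stands.
- The arm moves only by the tool jog_arm, never from a script. Its argument "motion" is a list of rows, each an object with "xyz": the shift along the tool's x, y, z in m, a list of three; "twist": the turn about the tool's z in degrees. A call has 1 to 5 rows; each row is the pose to reach, as a shift and turn from the pose commanded when the call began, along the tool's axes at that moment; what a row does not reach only later rows make up. A row lasts 1/8 s, in which the tool goes at most 62.5 mm and 10.7 degrees, less where a joint would pass 70% of its speed; a pose out of reach is approached as far as the arm can. A call with a gripper value outside its range is refused whole. "hand" is the finger opening in m, from 0 to 0.0854, set as the call begins (left out, the last holds). The fingers move at their own pace and stop on an object; "newtons" is the grip in N (left out, the last holds). Time passes only in rows, so rows that repeat a pose let the fingers close. It gives the time, the measured TCP pose, the force, the opening and the grip force at its end, in the units of the state.
- bot.sense(): the state, without advancing time (a new reading comes with each control period).
- imaging.get_image(name): name is "side" or "top"; returns a dict with "frame" (384x512x3 uint8, red, green, blue), "K" (3x3 intrinsics, pixels), "rvec" (rotation vector, rad) and "tvec" (3), from world to camera coordinates, as OpenCV has them. Camera axes: x right, y down, z forward; pixel columns grow to the right and rows downward; lengths in m; the calibration is good to about 2 mm. A picture is of the moment at which its call begins. There is no depth.
- bot.sign_off(): hands the job in; it is judged then, once.
Trained networks look in the newest picture that a camera, given by its name, has taken for a name from the list of things; names that differ only in an ending like _2 or _b are one class to them, and where a whole thing is asked for, a point or a joint stands for the part that bears it (a point fixed in the world has none). Each returns a list of dicts, best first, with "p" (0 to 1); they miss things now and then, are a little off and sometimes report something else, mostly with a low value. They report only what shows in the picture. A call takes as long as a camera call.
- finder.silhouettes(camera, label): "mask" (384x512 bool, what is visible of it) and "box" ([left, top, right, bottom] in pixels, round what is visible of it).
The state is a dict: "time": time; "q": joint angles; "qd": joint speeds; "joint_torque": joint torques, N m; "position": TCP position; "eef_rot": TCP orientation; "ft_force": force on the tool from outside, world axes, zero at the start; "ft_torque": the same for the moment, N m; "width": opening from 0.0 (shut) to 1.0 (fully open); "gripper_force": force on a finger pad.
Only numpy, scipy, OpenCV 4.12 (cv2) and the standard library are available. Lean on these libraries where they do the work, as an engineer would, in place of code of your own. Each camera call takes 0.05 s, during which the arm holds its last target. There are 200 camera calls.

## Working session

There is one attempt and no reset: what is moved stays moved. The work goes in short steps, Python scripts to look and compute and a tool call to move; the robot and the scene stay as the last step left them, time stands still between calls to the robot, and variables do not carry over. Pictures are saved under pics/ and viewed, at most 10 in all, crops included, and the job is handed in when it is done.

Besides the shell and the picture viewer there is one more tool, called after "Call:" as name(argument=value, ...), one argument or row to a line, values as JSON. jog_arm: Moves the arm, as the interface text tells. Its arguments: {"type":"object","properties":{"motion":{"type":"array","items":{"type":"object","properties":{"xyz":{"type":"array","items":{"type":"number"}},"twist":{"type":"number"}}}},"hand":{"type":"number"},"newtons":{"type":"number"}},"required":["motion"]}

```bash
mkdir -p pics
cat > h.py <<'E'
from workcell import bot, imaging, finder
import numpy as np, cv2
def cam(n):
    d=imaging.get_image(n); return d
def ray(d,uv):
    R=cv2.Rodrigues(np.array(d["rvec"],float))[0]; t=np.array(d["tvec"],float)
    c=-R.T@t; v=R.T@np.linalg.inv(d["K"])@np.array([uv[0],uv[1],1.]); return c,v
def onz(d,uv,z):
    c,v=ray(d,uv); return c+v*(z-c[2])/v[2]
def proj(d,P):
    return cv2.projectPoints(np.array(P,float).reshape(-1,3),np.array(d["rvec"],float),np.array(d["tvec"],float),np.array(d["K"],float),None)[0].reshape(-1,2)
E
python3 - <<'E'
from h import *
s=bot.sense(); print(s["position"],s["eef_rot"],s["time"])
ims=[]
for n in("side","top"):
    d=cam(n); ims.append(d["frame"]); c,_=ray(d,(256,192)); print(n,"campos",c.round(3))
    for l in("drop_box","flap","carton_center","gem_jar","tape","stone","calc"):
        for r in finder.silhouettes(n,l)[:1]:
            m=r["mask"].astype(np.uint8); ct=max(cv2.findContours(m,0,2)[0],key=cv2.contourArea)
            print(n,l,round(r["p"],2),np.round(r["box"]),"minrect",[np.round(x,1) for x in cv2.boxPoints(cv2.minAreaRect(ct)).tolist()])
    cv2.imwrite(f"pics/{n}0.png",cv2.resize(d["frame"][:,:,::-1],(800,600)))
E
```

```text
[0.15729652 0.60426518 0.23818672] [-3.99048746e-01 -3.11566399e+00  2.97886319e-03] 0.0
side campos [0.395 0.406 0.768]
side drop_box 0.91 [190.  87. 305. 209.] minrect [array([190.5,  96.3]), array([294.9,  83.3]), array([308.8, 194.2]), array([204.4, 207.2])]
side flap 0.96 [225. 145. 276. 165.] minrect [array([225.7, 147.8]), array([275.8, 141.5]), array([278.2, 160.4]), array([228.1, 166.6])]
side carton_center 0.83 [214. 146. 231. 194.] minrect [array([211.4, 148. ]), array([225.9, 146.3]), array([231. , 191.6]), array([216.5, 193.2])]
side tape 0.79 [177. 222. 218. 265.] minrect [array([177., 221.]), array([217., 221.]), array([217., 264.]), array([177., 264.])]
side stone 0.65 [298. 218. 314. 230.] minrect [array([296.5, 226.5]), array([307., 216.]), array([315.5, 224.5]), array([305., 235.])]
side calc 0.57 [238. 223. 298. 256.] minrect [array([237.5, 253.9]), array([238.4, 222.1]), array([294.5, 223.6]), array([293.6, 255.4])]
top campos [ 0.376 -0.119  0.952]
top drop_box 0.63 [256.  65. 435. 247.] minrect [array([246.6, 115.8]), array([382.9,  62.8]), array([434.7, 195.8]), array([298.4, 248.8])]
top flap 0.78 [319. 136. 346. 202.] minrect [array([315.3, 135.1]), array([319.9, 133.2]), array([346.3, 198.5]), array([341.8, 200.3])]
top carton_center 0.77 [274. 124. 309. 159.] minrect [array([268.5, 130.5]), array([302.7, 119.1]), array([311.5, 145.5]), array([277.3, 156.9])]
top gem_jar 0.66 [314. 207. 330. 224.] minrect [array([308., 214.]), array([319., 203.]), array([330., 214.]), array([319., 225.])]
top tape 0.68 [199. 115. 243. 164.] minrect [array([191.2, 127.4]), array([229.6, 108.2]), array([250.6, 150.2]), array([212.2, 169.4])]
top stone 0.65 [266. 243. 282. 262.] minrect [array([264., 244.]), array([282., 244.]), array([282., 262.]), array([264., 262.])]
top calc 0.76 [219. 178. 268. 245.] minrect [array([220., 182.]), array([257.1, 175.8]), array([267.8, 239.5]), array([230.6, 245.7])]
```

View pics/side0.png

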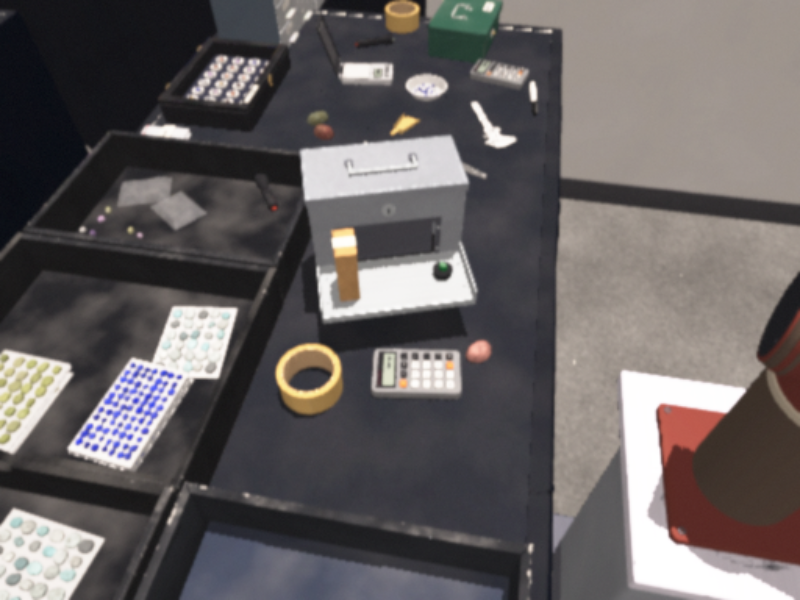

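View pics/top0.png

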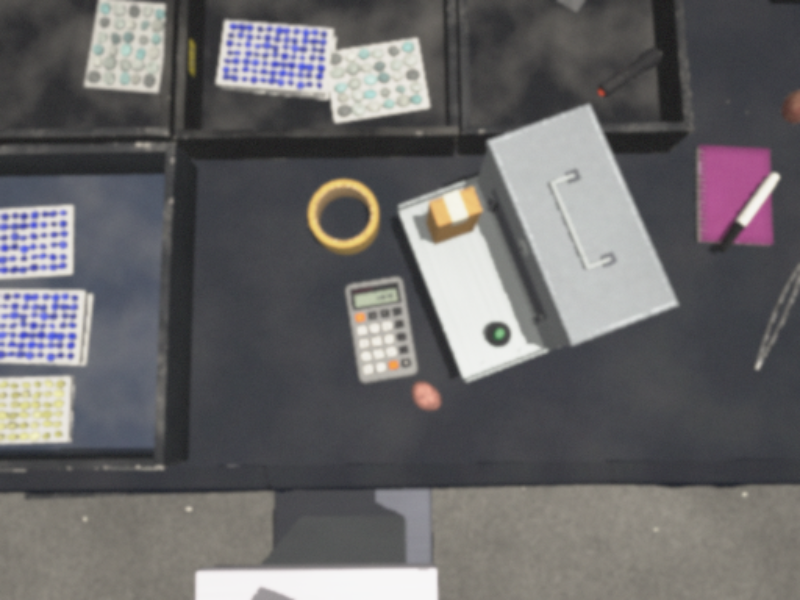

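Side view shows the box with the carton standing at the left end of the shelf (345,265), the jar at the right (442,269), and tape, calculator and stone in front. In the top view, the roof corners are (487,142), (590,105), (677,303), (570,346), the carton top is at about (456,205) and the jar at (497,333).

```bash
cat >> h.py <<'E'
def toW(b,P):
    c,s=np.cos(b[2]),np.sin(b[2]); P=np.atleast_2d(np.array(P,float))
    return np.c_[b[0]+c*P[:,0]-s*P[:,1], b[1]+s*P[:,0]+c*P[:,1], P[:,2]]
def toB(b,P):
    c,s=np.cos(b[2]),np.sin(b[2]); P=np.atleast_2d(np.array(P,float))-[b[0],b[1],0]
    return np.c_[c*P[:,0]+s*P[:,1], -s*P[:,0]+c*P[:,1], P[:,2]]
E
python3 - <<'E'
from h import *
from scipy.optimize import least_squares
T=cam("top"); S=cam("side"); k=512/800
top=np.array([(487,142),(590,105),(677,303),(570,346)])*k
side=np.array([(301,150),(305,183)])*k
M=[(0,.12,.22),(.12,.12,.22),(.12,-.12,.22),(0,-.12,.22)]
f0=[onz(T,u,.22) for u in top]; print(np.round(f0,3))
sd=np.array([(305,197),(467,182)])*k; Ms=[M[0],M[3]]
m=(np.array(f0[0])+f0[3])/2; dx=np.array(f0[1])-f0[0]
r=least_squares(lambda b:np.r_[(proj(T,toW(b,M))-top).ravel(),(proj(S,toW(b,Ms))-sd).ravel()],[m[0],m[1],np.arctan2(dx[1],dx[0])])
b=r.x; print("box",b.round(4),r.fun.round(1)); np.save("box.npy",b)
for u in [(398,207),(466,381)]: print("shelf front",toB(b,onz(T,np.array(u)*k,.085)).round(3))
# carton fit: top corners from silhouettes both views
mk={}
from scipy.spatial import ConvexHull
obs={}
for n,d in(("top",T),("side",S)):
    r=finder.silhouettes(n,"carton_center")[0]; obs[n]=r["mask"]
def hullmask(d,c):
    y=c[2];P=np.array([(x,yy,z) for x in(-.0275,.0275) for yy in(-.016,.016) for z in(.08,.18)])
    P[:,:2]=P[:,:2]@np.array([[np.cos(y),-np.sin(y)],[np.sin(y),np.cos(y)]]).T+c[:2]
    p=proj(d,toW(b,P)); m=np.zeros((384,512),np.uint8); cv2.fillConvexPoly(m,cv2.convexHull((p*16).astype(np.int32)),1,shift=4); return m>0
best=max(((sum((hullmask(d,(x,y,a))&obs[n]).sum()/(hullmask(d,(x,y,a))|obs[n]).sum() for n,d in(("top",T),("side",S))),x,y,a) for x in np.arange(-.075,-.03,.003) for y in np.arange(.06,.096,.003) for a in(-.15,-.075,0,.075,.15)))
print("carton box frame",np.round(best,3))
for l,z in(("gem_jar",.09),("tape",.048),("stone",.01),("calc",.02)):
    bx=finder.silhouettes("top",l)[0]["box"]; p=onz(T,((bx[0]+bx[2])/2,(bx[1]+bx[3])/2),z); print(l,p.round(3),toB(b,p).round(3))
s=bot.sense(); print(cv2.Rodrigues(np.array(s["eef_rot"]))[0].round(3))
E
```

```text
[[ 0.654 -0.217  0.22 ]
 [ 0.696 -0.334  0.22 ]
 [ 0.47  -0.414  0.22 ]
 [ 0.425 -0.297  0.22 ]]
box [ 0.5411 -0.2591 -1.2286] [ 1.3 -0.2 -0.9  0.6 -1.1  0.9  1.1 -1.7  0.4  1.1  0.1  0.1]
shelf front [[-0.109  0.121  0.085]]
shelf front [[-0.107 -0.12   0.085]]
carton box frame [ 1.848 -0.054  0.075  0.   ]
gem_jar [ 0.449 -0.244  0.09 ] [[-0.046 -0.082  0.09 ]]
tape [ 0.615 -0.047  0.048] [[-0.175  0.141  0.048]]
stone [ 0.375 -0.153  0.01 ] [[-0.155 -0.121  0.01 ]]
calc [ 0.462 -0.094  0.02 ] [[-0.182 -0.019  0.02 ]]
[[-0.968  0.252  0.   ]
 [ 0.252  0.968 -0.   ]
 [-0.    -0.    -1.   ]]
```

Call:
jog_arm(
  motion=[
    {"xyz": [-0.044, -0.041, 0], "twist": 10},
    {"xyz": [-0.088, -0.082, 0], "twist": 20},
    {"xyz": [-0.132, -0.123, 0], "twist": 30},
    {"xyz": [-0.176, -0.164, 0], "twist": 40},
    {"xyz": [-0.22, -0.205, 0], "twist": 50},
  ],
  hand=0,
)

```text
time: 1.82
position: [0.3195, 0.3494, 0.2396]
eef_rot: [1.685, 2.651, 0.002]
ft_force: [0.3, 0.5, -0.2]
width: 0.004
gripper_force: 0.0
```

```bash
cat > goal.py <<'E'
from h import *; import sys
# goal in box frame x y and TCP z -> shift in present tool axes and twist to bring tool y onto box x
b=np.load("box.npy"); s=bot.sense(); R=cv2.Rodrigues(np.array(s["eef_rot"]))[0]; p=np.array(s["position"])
print("t",s["time"],"box-frame TCP",toB(b,p).round(4),"F",np.round(s["ft_force"],1),"q",np.round(s["q"],2),"width",s["width"])
if len(sys.argv)>1:
    g=toW(b,[float(a) for a in sys.argv[1:4]])[0]; print("shift",(R.T@(g-p)).round(4))
bx=np.array([np.cos(b[2]),np.sin(b[2]),0]); t=R.T@bx; print("twist",np.degrees(np.arctan2(-t[0],t[1])).round(1))
E
python3 goal.py -.054 .135 .238
```

```text
t 1.825 box-frame TCP [[-0.6476 -0.0045  0.2396]] F [ 0.3  0.5 -0.2] q [ 0.66 -0.15  1.91 -0.    1.38  0.23] width 0.004100552732615999
shift [-0.6042  0.0821  0.0016]
twist 95.5
```

Call:
jog_arm(
  motion=[
    {"xyz": [-0.06, 0.008, 0], "twist": 10},
    {"xyz": [-0.12, 0.016, 0], "twist": 20},
    {"xyz": [-0.18, 0.024, 0], "twist": 30},
    {"xyz": [-0.24, 0.032, 0], "twist": 40},
    {"xyz": [-0.3, 0.04, 0], "twist": 50},
  ],
)

```text
time: 2.45
position: [0.4845, 0.0953, 0.2397]
eef_rot: [2.648, 1.689, 0.002]
ft_force: [0.1, 0.5, -1.2]
width: 0.002
gripper_force: 0.0
```

```bash
python3 goal.py -.054 .135 .238
```

```text
t 2.45 box-frame TCP [[-0.3529  0.0656  0.2397]] F [ 0.1  0.5 -1.2] q [ 0.03 -0.1   1.86  0.    1.38  0.47] width 0.0018678086219288772
shift [-0.1643  0.2591  0.0019]
twist 45.5
```

Call:
jog_arm(
  motion=[
    {"xyz": [-0.033, 0.051, 0], "twist": 9},
    {"xyz": [-0.066, 0.102, 0], "twist": 18},
    {"xyz": [-0.099, 0.153, 0], "twist": 27},
    {"xyz": [-0.132, 0.204, 0], "twist": 36},
    {"xyz": [-0.164, 0.259, 0.002], "twist": 45.5},
  ],
)

```text
time: 3.08
position: [0.6512, -0.1608, 0.2377]
eef_rot: [3.096, 0.534, 0.001]
ft_force: [0.7, -0.3, 1.0]
width: -0.003
gripper_force: 0.0
```

Call:
jog_arm(
  motion=[
    {"xyz": [0, 0, 0.02]},
    {"xyz": [0, 0, 0.05]},
    {"xyz": [0, 0, 0.07]},
    {"xyz": [0, 0, 0.07]},
  ],
)

```text
schema error: expected keys xyz, twist
```

```bash
python3 goal.py -.054 .135 .168
python3 - <<'E'
from h import *
a=[cv2.resize(cam("top")["frame"][90:240,210:360],(400,400)),cv2.resize(cam("side")["frame"][80:230,170:320],(400,400))]
cv2.imwrite("pics/pre.png",np.hstack(a)[:,:,::-1])
E
```

```text
t 3.075 box-frame TCP [[-0.0557  0.1367  0.2377]] F [ 0.7 -0.3  1. ] q [-0.36  0.33  1.4   0.    1.41  0.87] width -0.0026659707957113555
shift [-0.0018  0.0017  0.0697]
twist -0.0
```

View pics/pre.png

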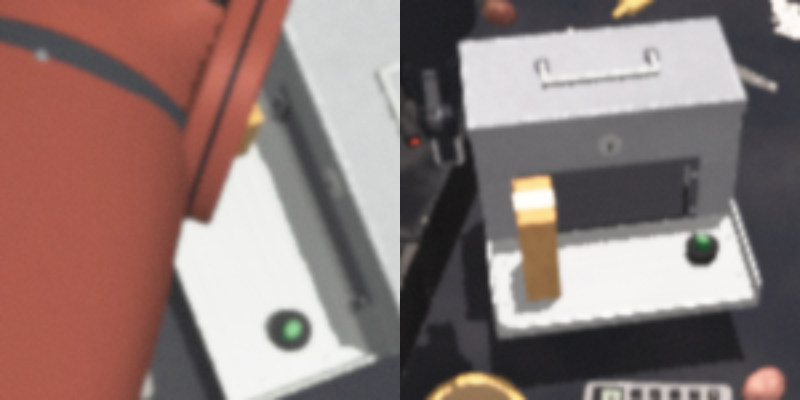

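The carton still stands at (537,240) in the crop, and the gripper shows at its left (440,110). I'll lower it and then push slowly.

Call:
jog_arm(
  motion=[
    {"xyz": [0, 0, 0.025], "twist": 0},
    {"xyz": [0, 0, 0.05], "twist": 0},
    {"xyz": [0, 0, 0.07], "twist": 0},
    {"xyz": [0, 0, 0.07], "twist": 0},
  ],
)

```text
time: 3.68
position: [0.6488, -0.1581, 0.1651]
eef_rot: [-3.092, -0.543, 0.006]
ft_force: [-0.5, -0.6, 0.6]
width: -0.002
gripper_force: 0.0
```

Call:
jog_arm(
  motion=[
    {"xyz": [-0.01, 0, 0], "twist": 0},
    {"xyz": [-0.02, 0, 0], "twist": 0},
    {"xyz": [-0.028, 0, 0], "twist": 0},
    {"xyz": [-0.035, 0, 0], "twist": 0},
    {"xyz": [-0.042, 0, 0], "twist": 0},
  ],
)

```text
time: 4.3
position: [0.6105, -0.1734, 0.1678]
eef_rot: [3.094, 0.543, 0.002]
ft_force: [0.2, 0.0, 0.3]
width: -0.001
gripper_force: 0.4
```

```bash
python3 goal.py -.054 .06 .168
python3 - <<'E'
from h import *
cv2.imwrite("pics/push1.png",cv2.resize(cam("side")["frame"][80:230,170:320],(400,400))[:,:,::-1])
E
```

```text
t 4.3 box-frame TCP [[-0.0575  0.0942  0.1678]] F [0.2 0.  0.3] q [-0.4   0.3   1.57  0.    1.27  0.82] width -0.0012548469557642796
shift [-0.0342  0.0033 -0.0002]
twist 0.3
```

View pics/push1.png

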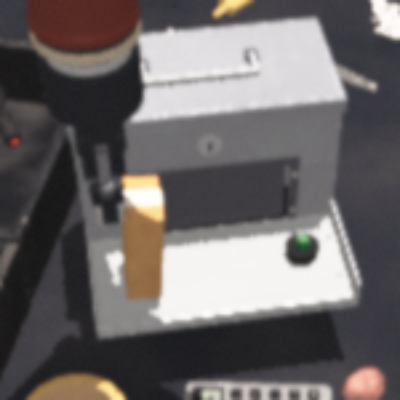

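The carton's top has moved right (133 to 143) while its base is at about 142, so it is starting to tilt. I'll keep pushing slowly.

Call:
jog_arm(
  motion=[
    {"xyz": [-0.006, 0, 0], "twist": 0},
    {"xyz": [-0.012, 0, 0], "twist": 0},
    {"xyz": [-0.018, 0, 0], "twist": 0},
    {"xyz": [-0.023, 0, 0], "twist": 0},
    {"xyz": [-0.028, 0, 0], "twist": 0},
  ],
)

```text
time: 4.97
position: [0.5839, -0.1828, 0.1673]
eef_rot: [-3.094, -0.543, 0.0]
ft_force: [0.5, -1.3, -0.1]
width: 0.001
gripper_force: 0.0
```

```bash
python3 goal.py -.054 .06 .168
python3 - <<'E'
from h import *
cv2.imwrite("pics/push2.png",cv2.resize(cam("side")["frame"][80:230,170:320],(400,400))[:,:,::-1])
E
```

```text
t 4.975 box-frame TCP [[-0.0576  0.066   0.1673]] F [ 0.5 -1.3 -0.1] q [-0.43  0.25  1.63 -0.    1.26  0.79] width 0.0005076593118660128
shift [-0.006   0.0035 -0.0007]
twist 0.3
```

View pics/push2.png

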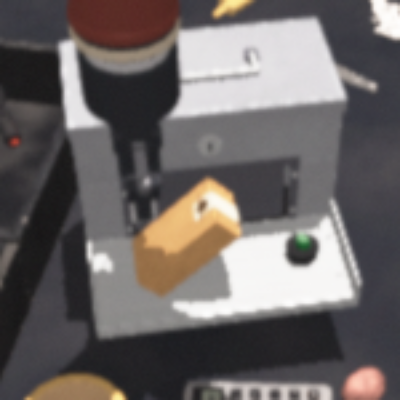

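The carton is toppling the right way, its top now at (225,205). I'll wait for it to land, then back off and look.

Call:
jog_arm(
  motion=[
    {"xyz": [0, 0, -0.02], "twist": 0},
    {"xyz": [0, -0.04, -0.02], "twist": 0},
    {"xyz": [0, -0.08, -0.02], "twist": 0},
    {"xyz": [-0.02, -0.11, -0.02], "twist": 0},
    {"xyz": [-0.05, -0.11, -0.02], "twist": 0},
  ],
  hand=0.085,
)

```text
time: 5.65
position: [0.4999, -0.0945, 0.189]
eef_rot: [3.093, 0.548, 0.003]
ft_force: [-0.5, -0.0, 0.5]
width: 0.995
gripper_force: 0.0
```

```bash
cat > lie.py <<'E'
from h import *; import sys
b=np.load("box.npy"); obs={}; D={}
for n in("side","top"):
    D[n]=cam(n); r=finder.silhouettes(n,"carton_center")
    if r and r[0]["p"]>.4: obs[n]=r[0]["mask"]; print(n,r[0]["p"],r[0]["box"])
def mk(d,c):
    y=c[2];P=np.array([(x,yy,z) for x in(-.0275,.0275) for yy in(-.05,.05) for z in(.08,.112)])
    P[:,:2]=P[:,:2]@np.array([[np.cos(y),-np.sin(y)],[np.sin(y),np.cos(y)]]).T+c[:2]
    m=np.zeros((384,512),np.uint8); cv2.fillConvexPoly(m,cv2.convexHull((proj(d,toW(b,P))*16).astype(np.int32)),1,shift=4); return m>0
def sc(c,n):
    m=mk(D[n],c); return (m&obs[n]).sum()/(m|obs[n]).sum()
use=sys.argv[2:] or list(obs)
print(np.round(max((sum(sc((x,y,a),n) for n in use if n in obs),x,y,a) for x in np.arange(-.085,.03,.003) for y in np.arange(-.03,.05,.004) for a in np.arange(-.3,.31,.06)),3))
a=[cv2.resize(D["top"]["frame"][90:240,210:360],(400,400)),cv2.resize(D["side"]["frame"][80:230,170:320],(400,400))]
cv2.imwrite(f"pics/{sys.argv[1]}.png",np.hstack(a)[:,:,::-1])
E
python3 lie.py lie1; python3 goal.py -.16 .009 .187
```

```text
side 0.78 [232.7, 163.0, 271.0, 192.1]
top 0.6 [286.4, 150.1, 326.5, 209.5]
[ 1.33  -0.055  0.002 -0.06 ]
t 5.85 box-frame TCP [[-0.1667  0.0166  0.189 ]] F [-0.8  0.3  0.3] q [-0.35 -0.02  1.88  0.    1.28  0.88] width 0.9949497760253675
shift [-0.0076  0.0067  0.002 ]
twist 0.3
```

View pics/lie1.png

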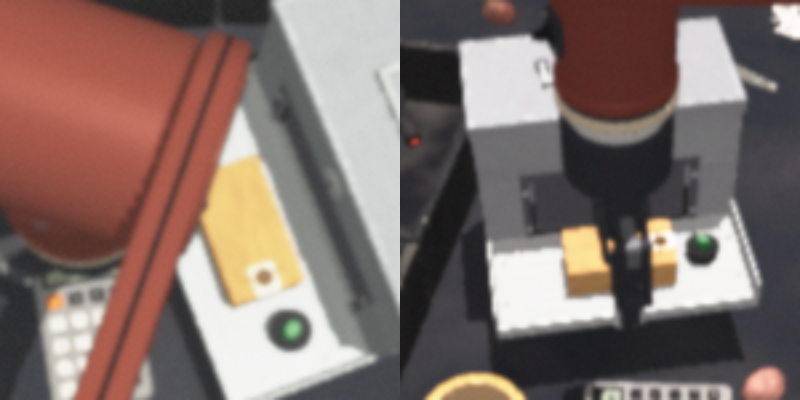

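The carton lies on its broad side in front of the slot at about (-0.055, 0.002), and the jar is untouched. I'll go down in front of it.

Call:
jog_arm(
  motion=[
    {"xyz": [-0.014, 0, 0.03], "twist": 0},
    {"xyz": [-0.014, 0, 0.06], "twist": 0},
    {"xyz": [-0.014, 0, 0.085], "twist": 0},
    {"xyz": [-0.014, 0, 0.094], "twist": 0},
    {"xyz": [-0.014, 0, 0.094], "twist": 0},
  ],
)

```text
time: 6.48
position: [0.4872, -0.1011, 0.0934]
eef_rot: [-3.094, -0.543, 0.001]
ft_force: [-0.2, 0.8, -0.1]
width: 0.992
gripper_force: 0.0
```

Call:
jog_arm(
  motion=[
    {"xyz": [0, 0.012, 0], "twist": 0},
    {"xyz": [0, 0.024, 0], "twist": 0},
    {"xyz": [0, 0.036, 0], "twist": 0},
    {"xyz": [0, 0.046, 0], "twist": 0},
    {"xyz": [0, 0.056, 0], "twist": 0},
  ],
)

```text
time: 7.1
position: [0.5059, -0.1543, 0.0934]
eef_rot: [-3.094, -0.543, 0.0]
ft_force: [-1.0, 3.3, 2.2]
width: 0.997
gripper_force: 1.4
```

```bash
python3 lie.py in1; python3 goal.py -.05 .002 .095
```

```text
side 0.74 [230.6, 158.0, 269.4, 184.4]
top 0.73 [314.9, 206.4, 327.1, 223.7]
[ 0.388 -0.025  0.002  0.   ]
t 7.3 box-frame TCP [[-0.1108  0.0019  0.0932]] F [ 0.3  0.2 -0.1] q [-0.44  0.15  1.9  -0.    1.09  0.78] width 0.99518480489466
shift [-0.0002  0.0608 -0.0018]
twist 0.3
```

View pics/in1.png

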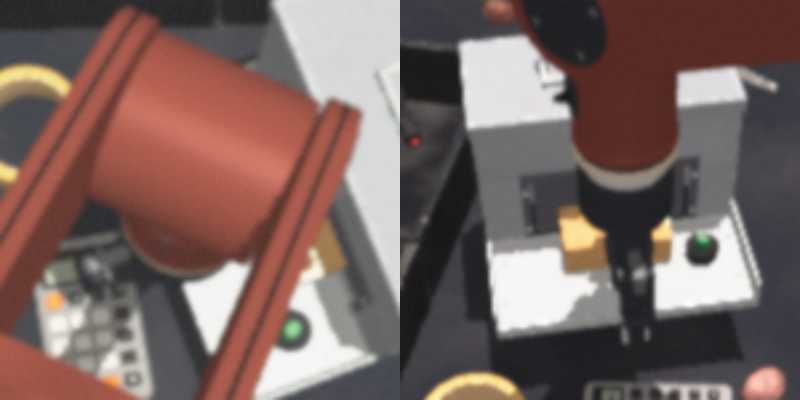

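The carton slides in square: centre about -0.025, ends at (560,240) and (670,240) in the crop. I'll keep pushing and watch the force.

Call:
jog_arm(
  motion=[
    {"xyz": [0, 0.009, 0], "twist": 0},
    {"xyz": [0, 0.018, 0], "twist": 0},
    {"xyz": [0, 0.027, 0], "twist": 0},
    {"xyz": [0, 0.035, 0], "twist": 0},
    {"xyz": [0, 0.042, 0], "twist": 0},
  ],
)

```text
time: 7.92
position: [0.5168, -0.1872, 0.091]
eef_rot: [-3.081, -0.54, 0.01]
ft_force: [-13.9, 41.7, 2.3]
width: 0.992
gripper_force: 0.0
```

```bash
python3 lie.py in2; python3 goal.py -.05 .002 .095
```

```text
side 0.58 [230.8, 149.2, 264.6, 166.2]
[0.271 0.026 0.002 0.   ]
t 8.125 box-frame TCP [[-0.0757  0.0004  0.0897]] F [-9.1 20.7 -2.7] q [-0.5   0.21  1.84  0.    1.11  0.73] width 0.9983790292760804
shift [ 0.0014  0.0257 -0.0057]
twist 0.3
```

View pics/in2.png

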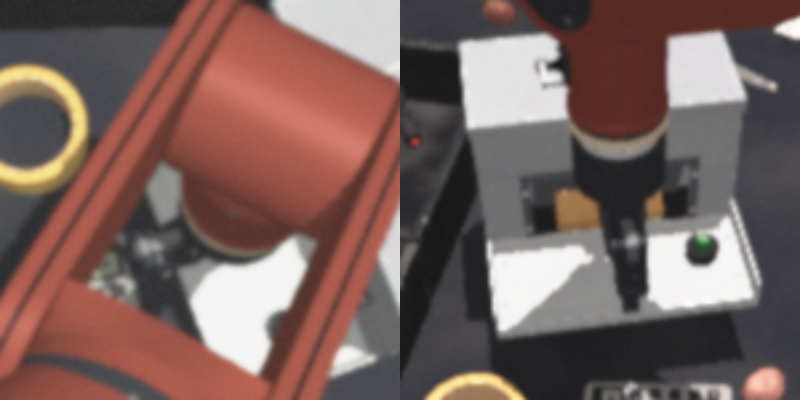

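Force rose to about 42 N with the TCP 76 mm from the wall, so the open gripper's knuckles are meeting the wall above the slot. The carton is about half in at (608,210). I'll back off and look.

Call:
jog_arm(
  motion=[
    {"xyz": [0, -0.02, 0], "twist": 0},
    {"xyz": [0, -0.05, -0.01], "twist": 0},
    {"xyz": [0, -0.08, -0.05], "twist": 0},
    {"xyz": [-0.01, -0.11, -0.1], "twist": 0},
    {"xyz": [-0.03, -0.14, -0.13], "twist": 0},
  ],
)

```text
time: 8.75
position: [0.4452, -0.0717, 0.2267]
eef_rot: [3.091, 0.542, 0.008]
ft_force: [0.3, 0.2, -1.0]
width: 0.996
gripper_force: 0.0
```

```bash
python3 lie.py in3; python3 goal.py -.2 .002 .2
```

```text
[0.    0.029 0.046 0.3  ]
t 8.95 box-frame TCP [[-0.2085 -0.0278  0.2246]] F [-0.2 -0.  -0.6] q [-0.34 -0.2   1.98 -0.    1.36  0.89] width 0.9927627966274405
shift [0.0297 0.0086 0.0247]
twist 0.3
```

View pics/in3.png

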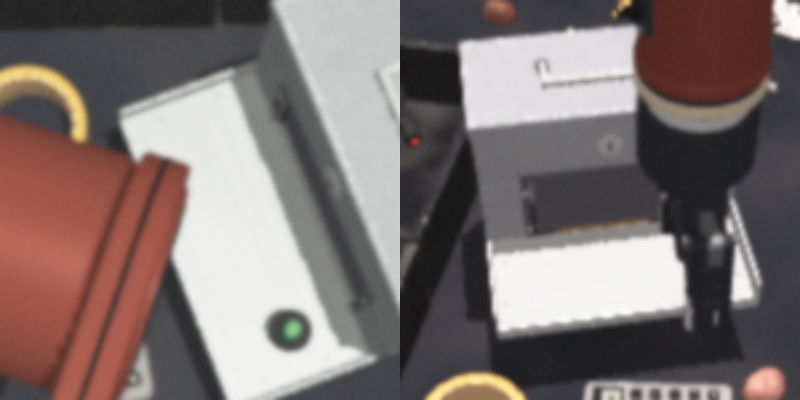

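The carton has tipped in, but a brown sliver shows at the slot's lower edge (560-650,225). It may still be settling or leaning there, so I'll move aside and look again.

Call:
jog_arm(
  motion=[
    {"xyz": [0, -0.03, -0.03], "twist": 0},
    {"xyz": [0, -0.08, -0.04], "twist": 0},
    {"xyz": [0, -0.12, -0.04], "twist": 0},
    {"xyz": [0, -0.12, -0.04], "twist": 0},
    {"xyz": [0, -0.12, -0.04], "twist": 0},
  ],
)

```text
time: 9.57
position: [0.4036, 0.0404, 0.2624]
eef_rot: [3.094, 0.543, -0.002]
ft_force: [-0.7, 0.6, -0.2]
width: 0.997
gripper_force: 0.0
```

```bash
python3 goal.py -.15 .0 .2
python3 - <<'E'
from h import *
b=np.load("box.npy"); d=cam("side"); f=d["frame"][130:180,210:290]
q=proj(d,toW(b,[(0,.075,.08),(0,-.075,.08),(0,.075,.15),(0,-.075,.15)])); print(((q-[210,130])*10).round())
cv2.imwrite("pics/in4.png",cv2.resize(f,(800,500),interpolation=cv2.INTER_CUBIC)[:,:,::-1])
E
```

```text
t 9.575 box-frame TCP [[-0.3283 -0.029   0.2624]] F [-0.7  0.6 -0.2] q [-0.09 -0.35  2.02 -0.    1.47  1.13] width 0.996901353530909
shift [0.0281 0.1785 0.0624]
twist 0.3
[[102. 381.]
 [675. 316.]
 [ 79. 179.]
 [687. 113.]]
```

View pics/in4.png

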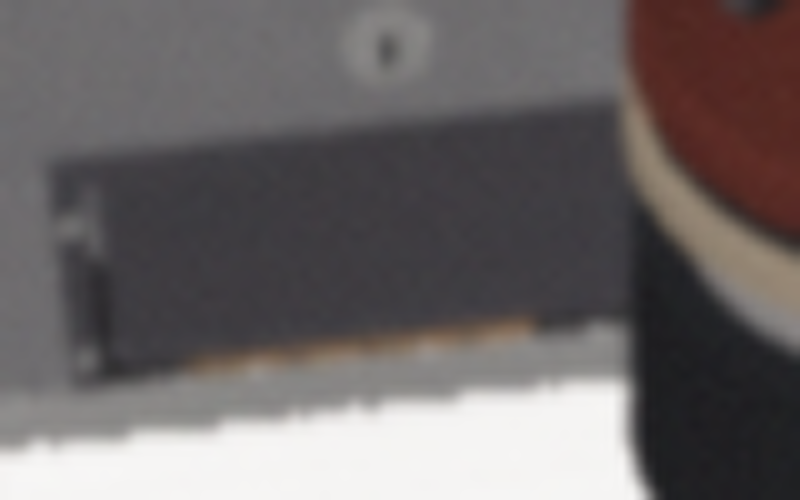

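Still a brown strip at the slot's lower edge, (190,367) to (535,325) in this crop. I've used my ten views, so I'll compare pixel profiles with the first picture to tell whether the flap is shut.

Run:
```python
from h import *
b=np.load("box.npy")
a=cv2.resize(cv2.imread("pics/side0.png"),(512,384),interpolation=cv2.INTER_AREA)[:,:,::-1]
d=cam("side"); f=d["frame"]
for c in(234,240,248,256,262):
    print("col",c); 
    for n,im in(("was",a),("now",f)): print(n,[tuple(int(v) for v in im[r,c]) for r in range(158,172)] if c<250 else [tuple(int(v) for v in im[r,c]) for r in range(156,170)])
for ph in(0,.1,.2,.3,.5): print(ph,proj(d,toW(b,[(.008+.069*np.sin(ph),y,.15-.069*np.cos(ph)) for y in(.05,0)])).round(1).tolist())
print("edge",proj(d,toW(b,[(0,y,.08) for y in(.05,0)])).round(1).tolist())
for l in("carton_center","flap"):
  for r in finder.silhouettes("side",l)[:2]: print(l,r["p"],r["box"])
```

```text
col 234
was [(61, 58, 64), (61, 59, 63), (61, 59, 63), (61, 58, 63), (62, 59, 64), (61, 59, 64), (61, 58, 63), (65, 62, 65), (87, 84, 85), (118, 115, 115), (130, 129, 128), (133, 133, 131), (137, 136, 135), (162, 160, 158)]
now [(62, 59, 64), (62, 60, 65), (63, 61, 65), (61, 60, 64), (62, 60, 64), (63, 61, 65), (72, 66, 67), (100, 84, 73), (129, 114, 100), (138, 131, 124), (139, 137, 134), (136, 135, 134), (137, 137, 134), (158, 157, 154)]
col 240
was [(63, 59, 64), (62, 59, 64), (62, 59, 64), (62, 60, 65), (63, 61, 66), (62, 60, 64), (61, 59, 62), (72, 70, 71), (100, 98, 98), (125, 123, 122), (133, 131, 130), (136, 134, 133), (149, 146, 145), (186, 183, 182)]
now [(63, 61, 65), (64, 61, 66), (62, 59, 65), (64, 61, 66), (63, 62, 67), (72, 67, 69), (91, 78, 71), (112, 96, 83), (128, 118, 108), (134, 131, 128), (135, 134, 132), (137, 135, 134), (146, 144, 144), (184, 181, 179)]
col 248
was [(63, 60, 65), (63, 61, 65), (62, 60, 64), (62, 60, 65), (62, 61, 64), (61, 59, 62), (72, 70, 71), (102, 100, 100), (124, 122, 121), (133, 131, 129), (136, 134, 132), (154, 152, 151), (192, 190, 187)
[... 695 characters left out ...]
as [(61, 58, 63), (62, 60, 64), (64, 61, 65), (65, 62, 66), (63, 61, 65), (61, 59, 63), (68, 67, 69), (98, 96, 97), (125, 124, 123), (134, 132, 132), (135, 133, 133), (140, 138, 137), (161, 159, 157), (208, 206, 206)]
now [(63, 60, 65), (64, 61, 66), (66, 62, 68), (65, 61, 66), (68, 64, 68), (80, 71, 68), (112, 93, 79), (134, 119, 108), (141, 136, 133), (137, 135, 133), (136, 134, 133), (137, 136, 135), (159, 156, 155), (213, 210, 208)]
0 [[229.5, 164.6], [248.6, 162.4]]
0.1 [[229.2, 162.6], [248.3, 160.5]]
0.2 [[228.9, 160.5], [247.9, 158.4]]
0.3 [[228.6, 158.2], [247.5, 156.1]]
0.5 [[227.9, 153.4], [246.8, 151.3]]
edge [[229.9, 167.0], [249.1, 164.8]]
flap 0.63 [217.6, 144.5, 272.9, 166.8]
```

At the slot edge, the brown band spans rows 162.8 to 165.0. That matches the gap expected under a flap at 0 rad, where the flap's bottom edge should fall at about 162.6; at 0.08 rad it would be at about 161. So the flap is shut and the strip is the carton lying inside, seen through the gap. Handing in.

```bash
python3 -c "
from h import *
print(bot.sign_off())"
```

```text
the job is handed in; nothing more can be done
None
```

I tipped the carton over and pushed it through the slot into the drop box, the flap reads as shut from the last picture, and I've handed the job in; sign-off returned no verdict. During the push the open gripper's knuckles hit the wall above the slot, and the wrist force read about 42 N just before I backed off, close to the 40 N limit for the gripper's body. I did not re-measure the jar, tape, stone and calculator at the end, but the pictures showed no sign of anything touching them.

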